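# Seat the score board on its keyed shaft

## Task

The round wooden score board was put back on its stand out of line, so its hub is riding high on top of the hidden key of the shaft. Without lifting it off, turn the board on its shaft until the keyway in its hub drops over the key and the board sits flat and fully home on its stand. Do it gently: stop when the key catches, never force the board, and leave the things around it where they are.

Things in the scene. Friction and masses are not known exactly. Their poses are not given: they have to be found in the camera images.
- stand: Fixed stand: a round dark wooden foot, 140 mm in diameter, 20 mm high; origin at the centre of its underside, z up. On the foot lies the key: a steel bar through the bottom of the shaft, 52 mm long over both ends, 16 mm wide, 14 mm high. The board hides it; its direction is unknown and has nothing to do with the stand's axes.
- shaft_top (a point): Top end of the fixed upright steel shaft, 25 mm in diameter, on the stand's axis, 100 mm above the stand's origin; it comes out of the top of the board's hub.
- board: Loose round wooden score board, 0.3 to 0.65 kg, on the shaft with 1 mm play: disc 180 mm in diameter, 16 mm thick, with a rim skirt hanging 12 mm below. Origin on its axis at the disc's underside, z up, y through the two pegs. Origin 34 mm above the stand's when riding on the key, 20 mm when fully home. Turning it on the key takes about 1 N at a peg; in line it falls home by its own weight.
- hub_top (a point): Centre of the top of the board's square hub block (66 mm along the board's x, 60 mm along y), 40 mm above the board's origin. The keyway, a slot 19 mm wide and 66 mm long, runs through it along the board's x, so the board drops at two directions half a turn apart; it starts at least 0.5 rad from either. Once dropped it turns no more than about 0.15 rad.
- peg_a (a point): Middle of the upright wooden peg fixed in the board on its +y side, 72 mm from the shaft axis; the peg is 20 mm in diameter and stands 50 mm above the disc's top; this point is half-way up, 41 mm above the board's origin.
- peg_b (a point): Middle of the same kind of peg on the board's -y side, 72 mm from the shaft axis.
- dominoes: Bystander: a small pile of five cream dominoes in one piece, about 70 x 110 mm and 20 mm high; origin under its centre.
- domino_a: Bystander: a loose cream domino lying flat, 56 x 28 x 10 mm; origin under its centre, x along it.
- domino_b: Bystander: another loose cream domino lying flat, 56 x 28 x 10 mm; origin under its centre, x along it.
- ashtray: Bystander: an orange ceramic ashtray, 112 mm across, 34 mm high; origin under its centre.
- jar: Bystander: an empty glass jar with a steel lid that has a turning knob, 90 mm across, 148 mm high; origin under its centre.
- mug: Bystander: a white mug, 80 mm across and 90 mm high, handle to its +y side; origin under its centre.
- spoon: Bystander: a steel teaspoon, 140 mm long, lying flat along its x axis; origin near its middle.
Things that resemble listed ones, but are neither listed nor needed, are in the scene too. There is more than one size of the board; the one meant has the size given above.

How it is judged:
By the outcome, as a careful person would: the job done as asked, in the order asked, and still so for the second after the job is handed in, with the robot touching nothing.
It also fails if it takes over 56 s, if anything falls off the work surface, if the arm or the gripper's body presses on something with over 40 N, if the wrist force passes 120 N, or if a joint passes its speed limit or range.

## Robot

A 6-joint arm with a two-finger parallel gripper is mounted at the origin on the work surface. World frame = base frame: x ahead of the robot, y to its left, z up, the work surface at z = 0. Lengths are in mm, angles in rad, forces in N, time in s.
With the tool pointing down it reaches from about 350 to 875 mm from the base axis. Payload 4.2 kg.
Tool frame: the origin (TCP) lies midway between the tips of the shut fingers; the grasp point (between the pads) lies 19 mm behind it; x points along the fingers, y is the direction in which the jaws open and shut, and the axes are right-handed (so a half turn about x gives the same grasp; the last joint's range is limited). The gripper opens to 85 mm and grips with 20 to 120 N. Pads are 22 mm wide; open, the fingers measure 114 mm over their backs; the gripper's body (76 mm by 85 mm) begins 54 mm behind the grasp point. The pads swing forward as they close: fully open they stand 13 mm farther back than shut.
Start: joints at [1.511, 0.385, 0.008, 0, -1.194, -0.259], TCP at [195.859, 593.497, 231.312] pointing down, gripper open.
Joint ranges: [-3.14, 3.14], [-1.21, 2.06], [-1.07, 1.41], [-3.16, 2.05], [-2.99, -0.16], [-3.1, 3.1]. Speed limits (rad/s): [2.79, 2.79, 3.14, 3.14, 3.14, 3.14].

## Interface

Orientations are given as a unit quaternion [x, y, z, w].
In Python, from bench import readout, imaging, arm gives the robot as it stands.
- The arm moves only by the tool arm_command, never from a script. Its argument "increments" is a list of rows, each a list of 3 entries, a list of its own where there are three numbers: the turn, a rotation vector about the world's x, y, z in degrees, then the shift along the world's x, y, z in mm, then the closure, from 0 (fully open) to 1 (shut). In form: [[[ax, ay, az], [tx, ty, tz], fingers], ...]. A call has exactly 5 rows; each row is the pose to reach, as a shift and turn from the pose measured when the call began; what a row does not reach only later rows make up. A row lasts 1/10 s, in which the tool goes at most 50 mm and 8.59 degrees, less where a joint would pass 70% of its speed; a pose out of reach is approached as far as the arm can. A call with a gripper value outside its range is refused whole. The fingers move at their own pace and stop on an object; the grip force is fixed at half the most. Time passes only in rows, so rows that repeat a pose let the fingers close, or fill a call up. It gives the time, the measured TCP pose, the force and the opening at its end, in the units of the state.
- readout.read_state(): the state, without advancing time (a new reading comes with each control period).
- imaging.get_image(name): name is "scene" or "top"; returns (picture, depth): 400x640x3 uint8, blue, green, red; 400x640 float32, mm along the optical axis (not along the pixel's ray), 0 where there is no reading.
- imaging.camera_info(name): a dict with "vfov" (degrees; the focal length in pixels is half the picture's height over the tangent of half this angle, whatever the lens; pixels are square), "cx", "cy" (the principal point, pixels), "D" ([k1, k2, p1, p2, k3] as OpenCV has them; the pictures are not rectified), "eye" and "rotation" of the camera in the world. Camera axes: x right, y down, z forward; pixel columns grow to the right and rows downward; lengths in mm; the calibration is good to about 2 mm. A picture is of the moment at which its call begins. camera_info takes no time and is no camera call.
- arm.job_done(): hands the job in, once; it reports no verdict.
The state is a dict: "clock": time; "joints": joint angles; "joint_vel": joint speeds; "joint_efforts": joint torques, N m; "position": TCP position; "ee_rot": TCP orientation; "contact_force": force on the tool from outside, world axes, zero at the start; "wrist_torque": the same for the moment, N m; "gripper_width": finger opening in mm.
Only numpy, scipy, OpenCV 4.12 (cv2) and the standard library are available. Lean on these libraries where they do the work, as an engineer would, in place of code of your own. Each camera call takes 0.05 s, during which the arm holds its last target. There are 200 camera calls.

## Working session

There is one attempt and no reset: what is moved stays moved. The work goes in short steps, Python scripts to look and compute and a tool call to move; the robot and the scene stay as the last step left them, time stands still between calls to the robot, and variables do not carry over. Pictures are saved under pics/ and viewed, about 8 in all and at most 12, crops included, and the job is handed in when it is done.

Besides the shell and the picture viewer there is one more tool, called after ">>>" by a JSON object that holds its "fn" and its "kwargs". arm_command: Moves the arm, as the interface text tells. Its arguments: {"type":"object","properties":{"increments":{"type":"array","items":{"type":"array"}}},"required":["increments"]}

```bash
mkdir -p pics
cat > h.py <<'E'
import numpy as np, cv2
from bench import readout, imaging, arm
def cam(n):
    i=imaging.camera_info(n); f=200/np.tan(np.radians(i["vfov"])/2)
    K=np.array([[f,0,i["cx"]],[0,f,i["cy"]],[0,0,1.]])
    return K,np.array(i["D"],float),np.array(i["eye"],float),np.array(i["rotation"],float).reshape(3,3) if np.size(i["rotation"])==9 else i["rotation"]
def rays(n,uv):
    K,D,e,R=cam(n)
    p=cv2.undistortPoints(np.array(uv,float).reshape(-1,1,2),K,D)[:,0]
    return e,np.c_[p,np.ones(len(p))]@R.T
def plane(n,uv,z):
    e,d=rays(n,uv); return e+d*((z-e[2])/d[:,2])[:,None]
def depthpt(n,uv,dep):
    e,d=rays(n,uv); return e+d*np.array([dep[int(v),int(u)] for u,v in uv])[:,None]
E
python3 - <<'E'
from h import *
for n in("scene","top"):
    print(imaging.camera_info(n))
    p,d=imaging.get_image(n); cv2.imwrite(f"pics/{n}0.png",p); np.savez(f"{n}0.npz",p=p,d=d)
print(readout.read_state())
E
```

```text
{'vfov': 46.758974070832174, 'cx': 319.50684501582407, 'cy': 198.1274939727876, 'D': array([-0.09936056,  0.        ,  0.        ,  0.        ,  0.        ]), 'eye': array([ 878.30463481,  473.21012268, 1029.50250905]), 'rotation': array([ 0.33035053,  0.90753364, -0.24496768, -0.0851003 ])}
{'vfov': 54.999084315602786, 'cx': 321.02756188863816, 'cy': 201.89284012495108, 'D': array([-0.07168153,  0.        ,  0.        ,  0.        ,  0.        ]), 'eye': array([468.40755445,  75.26925959, 945.33377788]), 'rotation': array([ 0.70750039, -0.70559564,  0.0329825 , -0.02213936])}
{'clock': 0.1, 'joints': array([ 1.51059083e+00,  3.85461337e-01,  6.74979040e-03, -4.03513470e-04,
       -1.19402737e+00, -2.58627338e-01]), 'joint_vel': array([ 0.00097239, -0.00125866,  0.00258261,  0.0026635 , -0.00106264,
        0.00067693]), 'joint_efforts': array([-4.84399134e-04, -3.93317986e+01,  1.88930690e+01,  4.19799283e+00,
       -2.56746142e-03,  4.56209619e-06]), 'position': array([195.72335529, 593.00262607, 230.34175154]), 'ee_rot': array([-0.69806811,  0.11299604,  0.69819596,  0.11160291]), 'contact_force': array([ 0.13096022,  0.69807874, -0.76708287]), 'wrist_torque': array([-0.02396139, -0.0160631 , -0.00558062]), 'gripper_width': 85.65105450034395}
```

View pics/scene0.png

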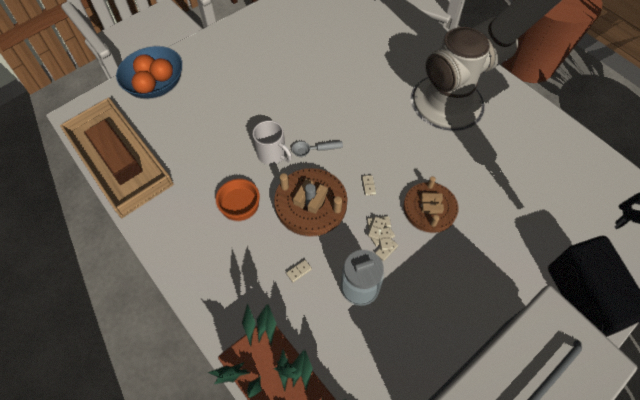

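View pics/top0.png

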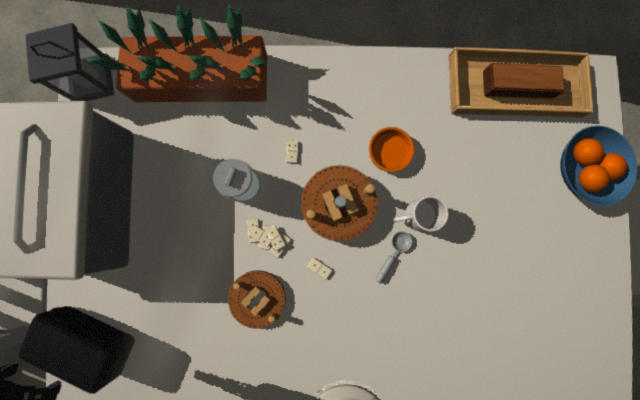

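Candidates in the top view are the large board at (340,203) and a smaller lookalike at (257,300). In the scene view they are at (312,200) and (431,206). I'll measure the large one's diameter and take a close crop.

```bash
python3 - <<'E'
s=open('h.py').read()
i=s.index('    return K,D') if '    return K,D' in s else s.index('    return K,np')
j=s.index('def rays')
s=s[:i]+"    from scipy.spatial.transform import Rotation as Ro\n    return K,np.array(i['D'],float),np.array(i['eye'],float),Ro.from_quat(i['rotation']).as_matrix()\n"+s[j:]
open('h.py','w').write(s)
E
cat > cloud.py <<'E'
from h import *
def cloud(n,d):
    u,v=np.meshgrid(np.arange(640),np.arange(400)); uv=np.c_[u.ravel(),v.ravel()]
    e,r=rays(n,uv); return (e+r*d.ravel()[:,None]).reshape(400,640,3)
E
python3 - <<'E'
from cloud import *
for n,uv in(("top",[(340,203),(310,214),(369,188),(330,180),(257,300)]),("scene",[(311,188),(284,182),(338,204),(320,222)])):
    z=np.load(n+"0.npz"); P=cloud(n,z['d']); print(n,[P[v,u].round(0).tolist() for u,v in uv])
    c=np.array(uv[0]); 
    x0,y0=(280,140) if n=="top" else (240,130)
    cv2.imwrite(f"pics/{n}c.png",cv2.resize(z['p'][y0:y0+130,x0:x0+130],None,fx=4.5,fy=4.5,interpolation=cv2.INTER_CUBIC))
    hsv=cv2.cvtColor(z['p'],cv2.COLOR_BGR2HSV)
    # brown disc by colour, height band
    m=(P[...,2]>15)&(P[...,2]<75)&(hsv[...,1]>80)
    k,l,st,ce=cv2.connectedComponentsWithStats(m.astype(np.uint8))
    for i in range(1,k):
        if st[i,4]>300:
            q=P[l==i]; q=q[(q[:,2]>40)&(q[:,2]<58)]
            if len(q)>100:
                (cx,cy),r=cv2.minEnclosingCircle(q[:,:2].astype(np.float32)); print(n,ce[i].round(),st[i,4],"circle",round(cx),round(cy),"r",round(r,1),"z med",np.median(q[:,2]).round(1))
    a=P[...,:2]-np.array([470,75]);
E
```

```text
top [[532.0, 20.0, 96.0], [508.0, 87.0, 98.0], [566.0, -44.0, 98.0], [590.0, 41.0, 49.0], [303.0, 216.0, 2.0]]
top [204.  93.] 1326 circle 853 368 r 176.7 z med 49.5
top [523.  80.] 2812 circle 850 -449 r 195.0 z med 43.8
top [523.  80.] 2525 circle 849 -449 r 100.8 z med 53.8
top [601. 166.] 3204 circle 628 -620 r 95.4 z med 51.1
top [339. 203.] 4103 circle 537 19 r 89.2 z med 49.3
top [256. 299.] 2421 circle 308 216 r 60.6 z med 41.6
top [ 92. 323.] 475 circle 253 596 r 87.4 z med 49.1
scene [[536.0, 22.0, 99.0], [572.0, -37.0, 92.0], [515.0, 94.0, 97.0], [561.0, 84.0, 49.0]]
scene [149.  72.] 1772 circle 630 -620 r 96.4 z med 50.7
scene [116. 156.] 1751 circle 850 -448 r 194.7 z med 44.7
scene [113. 151.] 1702 circle 851 -447 r 99.2 z med 55.1
scene [310. 203.] 3501 circle 538 20 r 90.4 z med 49.4
scene [431. 205.] 2001 circle 308 216 r 60.5 z med 42.5
scene [567. 286.] 441 circle 240 573 r 64.3 z med 49.3
```

View pics/topc.png

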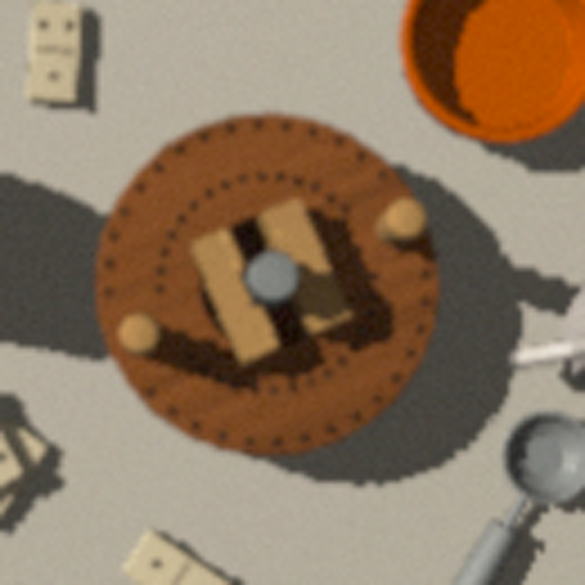

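The crop shows the large board, r about 90 mm, with its disc top at z≈49.5 mm, so it is riding on the key. The pegs are at top px (311,214) and (370,188), the shaft at (341,202), and the hub's slot runs across the line of the pegs. The small board (r about 60) is rejected. Plan: put half-open fingers loosely around the hub's 60 mm sides and twist about the shaft axis.

```bash
cat > meas.py <<'E'
from cloud import *
from scipy.spatial.transform import Rotation as Ro
def meas(n,zoff=34,d=None):
    if d is None: p,d=imaging.get_image(n)
    P=cloud(n,d); r=np.hypot(P[...,0]-536,P[...,1]-20)
    m=(r<95)&(P[...,2]>zoff+52)&(P[...,2]<115)
    k,l,st,ce=cv2.connectedComponentsWithStats(m.astype(np.uint8)); out=[]
    for i in range(1,k):
        if st[i,4]>15:
            zz=P[l==i][:,2]; mm=(l==i)&(P[...,2]>np.percentile(zz,90)-5)
            v,u=np.nonzero(mm); out.append(plane(n,[(u.mean(),v.mean())],100)[0][:2].round(1).tolist()+[zz.max().round(1),len(u)])
    return out
E
python3 - <<'E'
from meas import *
for n in("top","scene"):
    o=meas(n,d=np.load(n+"0.npz")['d']); print(n,o)
    o=np.array(o); r=o[:,:2]
    if len(r)==3:
        D=np.linalg.norm(r[:,None]-r[None],axis=2); i,j=np.unravel_index(D.argmax(),D.shape); v=r[j]-r[i]
        print(" pegdist",D.max().round(1),"mid",(r[i]+r[j])/2,"ang",np.degrees(np.arctan2(v[1],v[0])))
s=readout.read_state(); R=Ro.from_quat(s['ee_rot']).as_matrix(); print(R.round(3)); print("yaw of tool y",np.degrees(np.arctan2(R[1,1],R[0,1])), "j1",np.degrees(s['joints'][0]),"j6",np.degrees(s['joints'][5]))
# others' height/pos for clearance
P=cloud("top",np.load("top0.npz")['d']); rr=np.hypot(P[...,0]-536,P[...,1]-20); m=(rr<130)&(rr>95)&(P[...,2]>20); print("near:",m.sum(),P[m][:,2].max() if m.any() else 0)
E
```

```text
top [[566.2, -44.7, np.float64(102.5), 59], [538.2, 18.5, np.float64(102.4), 98], [509.1, 84.5, np.float64(104.0), 61]]
 pegdist 141.3 mid [537.65  19.9 ] ang 113.84305429953382
scene [[567.5, -44.8, np.float64(102.9), 46], [538.7, 20.7, np.float64(104.2), 77], [510.5, 87.2, np.float64(103.4), 48]]
 pegdist 143.8 mid [539.   21.2] ang 113.355564859286
[[-0.    -0.314 -0.95 ]
 [-0.002 -0.95   0.314]
 [-1.     0.002 -0.   ]]
yaw of tool y -108.27631067905888 j1 86.55047887161774 j6 -14.818254947255102
near: 0 0
```

Both views agree: axis at (538.4, 20.2), pegs 141–144 mm apart (144 given), board y at 113.6°. The tool needs +42° of yaw, which leaves j6 room to turn clockwise.

>>> {"fn": "arm_command", "kwargs": {"increments": [[[0, 0, 3], [24, -41, 0], 0.2], [[0, 0, 6], [48, -82, 0], 0.2], [[0, 0, 9], [73, -123, 0], 0.2], [[0, 0, 12], [98, -164, 0], 0.2], [[0, 0, 15], [123, -206, 0], 0.2]]}}

```text
clock: 0.6
position: [319.1, 385.1, 230.0]
ee_rot: [-0.707, 0.02, 0.707, 0.018]
contact_force: [1.0, -0.3, 0.2]
gripper_width: 68.4
```

>>> {"fn": "arm_command", "kwargs": {"increments": [[[0, 0, 3], [24, -41, 0], 0.2], [[0, 0, 6], [48, -82, 0], 0.2], [[0, 0, 9], [73, -123, 0], 0.2], [[0, 0, 12], [98, -164, 0], 0.2], [[0, 0, 15], [123, -206, 0], 0.2]]}}

```text
clock: 1.1
position: [442.5, 177.2, 230.0]
ee_rot: [0.703, 0.073, -0.703, 0.075]
contact_force: [0.6, -0.0, 0.7]
gripper_width: 68.4
```

>>> {"fn": "arm_command", "kwargs": {"increments": [[[0, 0, 3], [24, -39, 0], 0.2], [[0, 0, 6], [48, -78, 0], 0.2], [[0, 0, 9], [72, -117, 0], 0.2], [[0, 0, 12], [96, -157, 0], 0.2], [[0, 0, 12], [96, -157, 0], 0.2]]}}

```text
clock: 1.6
position: [540.1, 16.2, 228.9]
ee_rot: [-0.692, -0.144, 0.692, -0.146]
contact_force: [-0.6, 1.1, -0.8]
gripper_width: 68.3
```

```bash
cat > st.py <<'E'
from meas import *
s=readout.read_state(); R=Ro.from_quat(s['ee_rot']).as_matrix()
print("t",s['clock'],"pos",s['position'].round(1),"yaw",np.degrees(np.arctan2(R[1,1],R[0,1])).round(1),"down",R[2,0].round(4),"j6",np.degrees(s['joints'][5]).round(1),"F",s['contact_force'].round(1),"T",s['wrist_torque'].round(3),"w",s['gripper_width'].round(1))
E
cat > look.py <<'E'
from st import *
import sys
for n in("top","scene"):
    p,d=imaging.get_image(n); P=cloud(n,d); hsv=cv2.cvtColor(p,cv2.COLOR_BGR2HSV)
    r=np.hypot(P[...,0]-538.4,P[...,1]-20.2); m=(r>45)&(r<86)&(P[...,2]>15)&(P[...,2]<58)
    q=P[m]; A=np.c_[q[:,:2]-[538.4,20.2],np.ones(len(q))]
    for _ in range(3):
        c=np.linalg.lstsq(A,q[:,2],rcond=None)[0]; e=abs(A@c-q[:,2])<4; A,q=A[e],q[e]
    print(n,"disc z",c[2].round(1),"slope",c[:2].round(3),len(q),"pegs",meas(n,20,d))
    if len(sys.argv)>1: cv2.imwrite(f"pics/{n}{sys.argv[1]}.png",cv2.resize(p[110:300,200:460],None,fx=3,fy=3,interpolation=cv2.INTER_CUBIC))
E
python3 st.py
```

```text
Traceback (most recent call last):
  File "st.py", line 3, in <module>
    print("t",s['clock'],"pos",s['position'].round(1),"yaw",np.degrees(np.arctan2(R[1,1],R[0,1])).round(1),"down",R[2,0].round(4),"j6",np.degrees(s['joints'][5]).round(1),"F",s['contact_force'].round(1),"T",s['wrist_torque'].round(3),"w",s['gripper_width'].round(1))
                                                                                                                                                                                                                                              ^^^^^^^^^^^^^^^^^^^^^^^^
AttributeError: 'float' object has no attribute 'round'
```

```bash
sed -i "s/s\['gripper_width'\].round(1)/round(s['gripper_width'],1)/" st.py; python3 st.py
```

```text
t 1.6 pos [540.1  16.2 228.9] yaw -66.3 down -1.0 j6 94.6 F [-0.6  1.1 -0.8] T [0.082 0.101 0.023] w 68.3
```

>>> {"fn": "arm_command", "kwargs": {"increments": [[[0, 0, 0], [-1.7, 4, -30], 0.2], [[0, 0, 0], [-1.7, 4, -65], 0.2], [[0, 0, 0], [-1.7, 4, -95], 0.2], [[0, 0, 0], [-1.7, 4, -114], 0.2], [[0, 0, 0], [-1.7, 4, -114], 0.2]]}}

```text
clock: 2.1
position: [535.8, 19.9, 111.8]
ee_rot: [-0.689, -0.144, 0.695, -0.146]
contact_force: [0.1, -0.4, -0.1]
gripper_width: 68.3
```

```bash
python3 look.py d1
```

```text
t 2.1 pos [535.8  19.9 111.8] yaw -66.3 down -1.0 j6 94.0 F [ 0.1 -0.4 -0.1] T [ 0.011  0.053 -0.02 ] w 68.3
top disc z 49.3 slope [-0.002 -0.002] 938 pegs []
scene disc z 49.6 slope [ 0.002 -0.001] 1818 pegs [[567.4, -44.2, np.float64(102.1), 47], [539.2, 21.6, np.float64(104.4), 84], [510.2, 87.0, np.float64(103.0), 46]]
```

View pics/scened1.png

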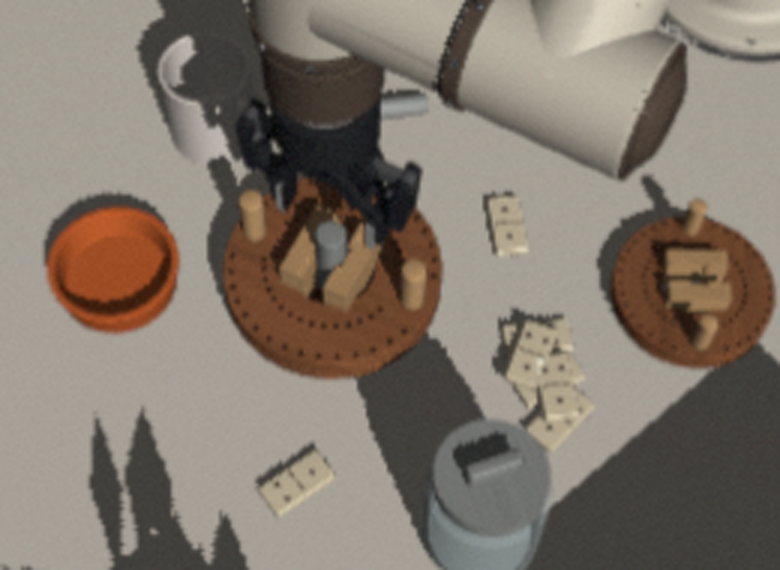

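The scene crop shows the jaws lined up along the pegs and above the hub, with nothing touched. I'll go down slowly.

>>> {"fn": "arm_command", "kwargs": {"increments": [[[0, 0, 0], [2.5, 0.5, -5], 0.2], [[0, 0, 0], [2.5, 0.5, -15], 0.2], [[0, 0, 0], [2.5, 0.5, -25], 0.2], [[0, 0, 0], [2.5, 0.5, -35], 0.2], [[0, 0, 0], [2.5, 0.5, -42], 0.2]]}}

```text
clock: 2.7
position: [540.4, 20.8, 71.9]
ee_rot: [-0.691, -0.144, 0.693, -0.147]
contact_force: [0.1, 0.1, 0.3]
gripper_width: 68.5
```

```bash
python3 st.py
```

```text
t 2.7 pos [540.4  20.8  71.9] yaw -66.3 down -1.0 j6 94.0 F [0.1 0.1 0.3] T [-0.042 -0.004 -0.001] w 68.5
```

>>> {"fn": "arm_command", "kwargs": {"increments": [[[0, 0, 0], [-1, -0.5, -4], 0.2], [[0, 0, 0], [-1, -0.5, -8], 0.2], [[0, 0, 0], [-1, -0.5, -12], 0.2], [[0, 0, 0], [-1, -0.5, -16], 0.2], [[0, 0, 0], [-1, -0.5, -17], 0.2]]}}

```text
clock: 3.2
position: [539.3, 20.2, 54.5]
ee_rot: [-0.691, -0.144, 0.693, -0.147]
contact_force: [-0.0, -0.0, 0.3]
gripper_width: 68.5
```

```bash
python3 st.py; python3 look.py d2
```

```text
t 3.2 pos [539.3  20.2  54.5] yaw -66.3 down -1.0 j6 94.0 F [-0.  -0.   0.3] T [-0.007 -0.004 -0.089] w 68.5
t 3.2 pos [539.3  20.2  54.5] yaw -66.3 down -1.0 j6 94.0 F [-0.  -0.   0.3] T [-0.007 -0.004 -0.089] w 68.5
top disc z 49.7 slope [0.004 0.001] 1007 pegs []
scene disc z 49.7 slope [0. 0.] 1447 pegs [[538.3, 28.3, np.float64(115.0), 85]]
```

View pics/scened2.png

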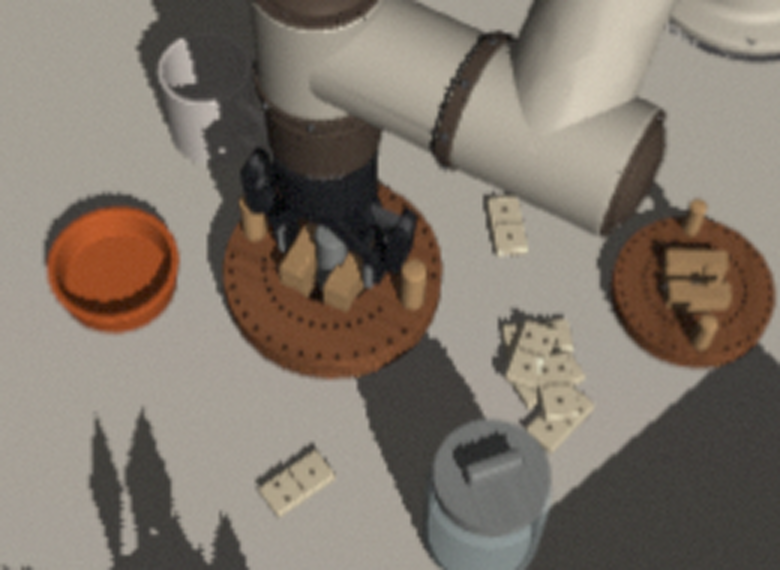

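The fingers straddle the hub without contact and clear of both pegs. I'll take up the slack clockwise.

>>> {"fn": "arm_command", "kwargs": {"increments": [[[0, 0, -3], [-0.5, 0, 0], 0.2], [[0, 0, -6], [-0.5, 0, 0], 0.2], [[0, 0, -9], [-0.5, 0, 0], 0.2], [[0, 0, -12], [-0.5, 0, 0], 0.2], [[0, 0, -14], [-0.5, 0, 0], 0.2]]}}

```text
clock: 3.8
position: [539.2, 20.4, 55.2]
ee_rot: [-0.704, -0.058, 0.706, -0.061]
contact_force: [0.3, -0.2, -0.4]
gripper_width: 68.2
```

```bash
cat > look2.py <<'E'
from st import *
# board angle from pegs seen by both views: colour-light wood points at peg radius and height
for n in("top","scene"):
    p,d=imaging.get_image(n); P=cloud(n,d); hsv=cv2.cvtColor(p,cv2.COLOR_BGR2HSV)
    x,y=P[...,0]-538.4,P[...,1]-20.2; r=np.hypot(x,y)
    m=(r>45)&(r<86)&(P[...,2]>15)&(P[...,2]<58); q=P[m]; A=np.c_[q[:,:2]-[538.4,20.2],np.ones(len(q))]
    for _ in range(3):
        c=np.linalg.lstsq(A,q[:,2],rcond=None)[0]; e=abs(A@c-q[:,2])<4; A,q=A[e],q[e]
    g=(r>60)&(r<84)&(P[...,2]>c[2]+12)&(P[...,2]<c[2]+56)&(hsv[...,1]>70)&(hsv[...,2]>60)
    k,l,stt,ce=cv2.connectedComponentsWithStats(g.astype(np.uint8))
    a=[(np.degrees(np.arctan2(np.median(y[l==i]),np.median(x[l==i]))).round(1),int(stt[i,4])) for i in range(1,k) if stt[i,4]>12]
    print(n,"disc z",c[2].round(1),"slope",c[:2].round(3),len(q),"peg angles",a)
E
python3 look2.py
```

```text
t 3.8 pos [539.2  20.4  55.2] yaw -80.4 down -1.0 j6 80.0 F [ 0.3 -0.2 -0.4] T [ 0.023 -0.016 -0.04 ] w 68.2
top disc z 49.3 slope [-0.001 -0.002] 1004 peg angles []
scene disc z 49.6 slope [ 0.001 -0.001] 1566 peg angles [(np.float64(-63.1), 105), (np.float64(110.0), 106)]
```

>>> {"fn": "arm_command", "kwargs": {"increments": [[[0, 0, -2], [-0.5, 0, 0], 0.2], [[0, 0, -4], [-0.5, 0, 0], 0.2], [[0, 0, -6], [-0.5, 0, 0], 0.2], [[0, 0, -8], [-0.5, 0, 0], 0.2], [[0, 0, -10], [-0.5, 0, 0], 0.2]]}}

```text
clock: 4.4
position: [539.0, 20.4, 55.4]
ee_rot: [-0.706, 0.003, 0.708, 0.001]
contact_force: [0.3, -0.9, -1.5]
gripper_width: 68.2
```

```bash
python3 look2.py
```

```text
t 4.4 pos [539.   20.4  55.4] yaw -90.3 down -1.0 j6 70.1 F [ 0.3 -0.9 -1.5] T [-0.078 -0.054  0.092] w 68.2
top disc z 49.8 slope [0.006 0.003] 985 peg angles []
scene disc z 49.5 slope [ 0.002 -0.   ] 1709 peg angles [(np.float64(-72.1), 104), (np.float64(102.7), 106)]
```

The board is now turning gently, about 8° so far, with a torque of about 0.09 N·m as expected. I'll continue.

>>> {"fn": "arm_command", "kwargs": {"increments": [[[0, 0, -2], [-0.3, 0, 0], 0.2], [[0, 0, -4], [-0.3, 0, 0], 0.2], [[0, 0, -6], [-0.3, 0, 0], 0.2], [[0, 0, -8], [-0.3, 0, 0], 0.2], [[0, 0, -10], [-0.3, 0, 0], 0.2]]}}

```text
clock: 5.0
position: [538.9, 20.4, 55.5]
ee_rot: [-0.704, 0.064, 0.705, 0.062]
contact_force: [1.0, 0.1, -0.4]
gripper_width: 67.9
```

```bash
python3 look2.py
```

```text
t 5.0 pos [538.9  20.4  55.5] yaw -100.2 down -1.0 j6 60.3 F [ 1.   0.1 -0.4] T [-0.135 -0.228  0.074] w 67.9
top disc z 49.4 slope [ 0.001 -0.001] 958 peg angles []
scene disc z 49.6 slope [ 0.001 -0.002] 1802 peg angles [(np.float64(-81.9), 95), (np.float64(93.3), 107)]
```

>>> {"fn": "arm_command", "kwargs": {"increments": [[[0, 0, -2], [-0.3, 0, 0], 0.2], [[0, 0, -4], [-0.3, 0, 0], 0.2], [[0, 0, -6], [-0.3, 0, 0], 0.2], [[0, 0, -8], [-0.3, 0, 0], 0.2], [[0, 0, -9], [-0.3, 0, 0], 0.2]]}}

```text
clock: 5.6
position: [538.7, 20.2, 55.6]
ee_rot: [-0.697, 0.118, 0.698, 0.116]
contact_force: [0.7, -2.3, -0.6]
gripper_width: 68.3
```

```bash
python3 look2.py
```

```text
t 5.6 pos [538.7  20.2  55.6] yaw -109.1 down -1.0 j6 51.4 F [ 0.7 -2.3 -0.6] T [-0.397 -0.251  0.055] w 68.3
top disc z 49.9 slope [0.008 0.001] 900 peg angles []
scene disc z 49.6 slope [ 0.001 -0.002] 1867 peg angles [(np.float64(-87.8), 44), (np.float64(84.9), 106)]
```

>>> {"fn": "arm_command", "kwargs": {"increments": [[[0, 0, -1.4], [-0.2, 0, 0], 0.2], [[0, 0, -2.8], [-0.2, 0, 0], 0.2], [[0, 0, -4.2], [-0.2, 0, 0], 0.2], [[0, 0, -5.6], [-0.2, 0, 0], 0.2], [[0, 0, -7], [-0.2, 0, 0], 0.2]]}}

```text
clock: 6.2
position: [538.4, 20.2, 55.6]
ee_rot: [-0.688, 0.161, 0.69, 0.159]
contact_force: [1.1, -1.9, -0.5]
gripper_width: 68.2
```

```bash
python3 look2.py
```

```text
t 6.2 pos [538.4  20.2  55.6] yaw -116.2 down -1.0 j6 44.3 F [ 1.1 -1.9 -0.5] T [-0.487 -0.217  0.036] w 68.2
top disc z 49.6 slope [ 0.005 -0.003] 863 peg angles []
scene disc z 49.6 slope [ 0.002 -0.   ] 1888 peg angles [(np.float64(78.1), 106)]
```

>>> {"fn": "arm_command", "kwargs": {"increments": [[[0, 0, -1.4], [0, 0, 0], 0.2], [[0, 0, -2.8], [0, 0, 0], 0.2], [[0, 0, -4.2], [0, 0, 0], 0.2], [[0, 0, -5.6], [0, 0, 0], 0.2], [[0, 0, -7], [0, 0, 0], 0.2]]}}

```text
clock: 6.8
position: [538.2, 20.2, 55.6]
ee_rot: [-0.677, 0.203, 0.679, 0.202]
contact_force: [0.6, -2.2, 0.2]
gripper_width: 68.0
```

```bash
python3 look2.py
```

```text
t 6.8 pos [538.2  20.2  55.6] yaw -123.2 down -1.0 j6 37.3 F [ 0.6 -2.2  0.2] T [-0.576 -0.262  0.095] w 68.0
top disc z 49.7 slope [0.006 0.002] 831 peg angles [(np.float64(-104.8), 16)]
scene disc z 49.6 slope [ 0.001 -0.001] 1906 peg angles [(np.float64(70.8), 104)]
```

>>> {"fn": "arm_command", "kwargs": {"increments": [[[0, 0, -1.4], [0, -0.5, 0], 0.2], [[0, 0, -2.8], [0, -0.5, 0], 0.2], [[0, 0, -4.2], [0, -0.5, 0], 0.2], [[0, 0, -5.6], [0, -0.5, 0], 0.2], [[0, 0, -7], [0, -0.5, 0], 0.2]]}}

```text
clock: 7.4
position: [538.1, 19.9, 55.5]
ee_rot: [-0.663, 0.244, 0.665, 0.243]
contact_force: [0.8, -0.7, -1.1]
gripper_width: 68.5
```

```bash
python3 look2.py
```

```text
t 7.4 pos [538.1  19.9  55.5] yaw -130.3 down -1.0 j6 30.4 F [ 0.8 -0.7 -1.1] T [-0.089 -0.096  0.1  ] w 68.5
top disc z 49.5 slope [0.002 0.002] 806 peg angles [(np.float64(-112.2), 25)]
scene disc z 49.6 slope [ 0.001 -0.001] 1909 peg angles [(np.float64(65.3), 107)]
```

That re-centring cut the side load, so I'll keep going.

>>> {"fn": "arm_command", "kwargs": {"increments": [[[0, 0, -1.4], [0, 0, 0], 0.2], [[0, 0, -2.8], [0, 0, 0], 0.2], [[0, 0, -4.2], [0, 0, 0], 0.2], [[0, 0, -5.6], [0, 0, 0], 0.2], [[0, 0, -7], [0, 0, 0], 0.2]]}}

```text
clock: 8.0
position: [538.1, 19.9, 55.5]
ee_rot: [-0.646, 0.285, 0.649, 0.283]
contact_force: [-0.3, -0.8, 0.0]
gripper_width: 68.4
```

```bash
python3 look2.py
```

```text
t 8.0 pos [538.1  19.9  55.5] yaw -137.4 down -1.0 j6 23.4 F [-0.3 -0.8  0. ] T [-0.192 -0.127  0.044] w 68.4
top disc z 49.2 slope [-0.003  0.   ] 787 peg angles [(np.float64(-120.0), 26)]
scene disc z 49.6 slope [0.001 0.002] 1903 peg angles [(np.float64(58.2), 106)]
```

>>> {"fn": "arm_command", "kwargs": {"increments": [[[0, 0, -1.4], [0, 0, 0], 0.2], [[0, 0, -2.8], [0, 0, 0], 0.2], [[0, 0, -4.2], [0, 0, 0], 0.2], [[0, 0, -5.6], [0, 0, 0], 0.2], [[0, 0, -7], [0, 0, 0], 0.2]]}}

```text
clock: 8.6
position: [538.0, 19.9, 55.5]
ee_rot: [-0.628, 0.324, 0.63, 0.323]
contact_force: [0.5, -0.4, 0.1]
gripper_width: 68.6
```

```bash
python3 look2.py
```

```text
t 8.6 pos [538.   19.9  55.5] yaw -144.4 down -1.0 j6 16.4 F [ 0.5 -0.4  0.1] T [-0.209 -0.09   0.054] w 68.6
top disc z 49.4 slope [-0.    -0.001] 776 peg angles [(np.float64(-127.6), 31)]
scene disc z 49.5 slope [0.001 0.001] 1903 peg angles [(np.float64(52.1), 105)]
```

>>> {"fn": "arm_command", "kwargs": {"increments": [[[0, 0, -1.4], [0, 0, 0], 0.2], [[0, 0, -2.8], [0, 0, 0], 0.2], [[0, 0, -4.2], [0, 0, 0], 0.2], [[0, 0, -5.6], [0, 0, 0], 0.2], [[0, 0, -7], [0, 0, 0], 0.2]]}}

```text
clock: 9.2
position: [538.0, 19.9, 55.5]
ee_rot: [-0.606, 0.362, 0.609, 0.361]
contact_force: [0.8, -1.0, 0.1]
gripper_width: 68.3
```

```bash
python3 look2.py
```

```text
t 9.2 pos [538.   19.9  55.5] yaw -151.5 down -1.0 j6 9.4 F [ 0.8 -1.   0.1] T [-0.217 -0.081  0.071] w 68.3
top disc z 49.5 slope [0.003 0.001] 780 peg angles [(np.float64(-136.2), 33)]
scene disc z 49.6 slope [ 0.001 -0.001] 1873 peg angles [(np.float64(45.7), 110)]
```

>>> {"fn": "arm_command", "kwargs": {"increments": [[[0, 0, -1.4], [0, 0, 0], 0.2], [[0, 0, -2.8], [0, 0, 0], 0.2], [[0, 0, -4.2], [0, 0, 0], 0.2], [[0, 0, -5.6], [0, 0, 0], 0.2], [[0, 0, -7], [0, 0, 0], 0.2]]}}

```text
clock: 9.8
position: [537.9, 19.9, 55.4]
ee_rot: [-0.583, 0.398, 0.586, 0.398]
contact_force: [-0.0, -0.4, 0.1]
gripper_width: 68.1
```

```bash
python3 look2.py
```

```text
t 9.8 pos [537.9  19.9  55.4] yaw -158.5 down -1.0 j6 2.3 F [-0.  -0.4  0.1] T [-0.154 -0.155  0.037] w 68.1
top disc z 49.5 slope [0.002 0.003] 775 peg angles [(np.float64(-143.1), 40)]
scene disc z 49.7 slope [ 0.003 -0.001] 1816 peg angles [(np.float64(39.6), 111)]
```

>>> {"fn": "arm_command", "kwargs": {"increments": [[[0, 0, -1.4], [0, 0, 0], 0.2], [[0, 0, -2.8], [0, 0, 0], 0.2], [[0, 0, -4.2], [0, 0, 0], 0.2], [[0, 0, -5.6], [0, 0, 0], 0.2], [[0, 0, -7], [0, 0, 0], 0.2]]}}

```text
clock: 10.4
position: [538.0, 19.9, 55.5]
ee_rot: [-0.557, 0.433, 0.56, 0.433]
contact_force: [0.3, -1.1, -0.5]
gripper_width: 68.2
```

```bash
python3 look2.py
```

```text
t 10.4 pos [538.   19.9  55.5] yaw -165.6 down -1.0 j6 -4.7 F [ 0.3 -1.1 -0.5] T [-0.121 -0.17   0.027] w 68.2
top disc z 49.4 slope [0.001 0.001] 769 peg angles [(np.float64(-150.4), 40)]
scene disc z 49.6 slope [ 0.003 -0.002] 1718 peg angles [(np.float64(32.9), 109)]
```

>>> {"fn": "arm_command", "kwargs": {"increments": [[[0, 0, -1.4], [0, 0, 0], 0.2], [[0, 0, -2.8], [0, 0, 0], 0.2], [[0, 0, -4.2], [0, 0, 0], 0.2], [[0, 0, -5.6], [0, 0, 0], 0.2], [[0, 0, -7], [0, 0, 0], 0.2]]}}

```text
clock: 11.0
position: [538.0, 19.9, 55.4]
ee_rot: [-0.53, 0.467, 0.532, 0.467]
contact_force: [0.4, -1.1, 0.4]
gripper_width: 68.7
```

```bash
python3 look2.py
```

```text
t 11.0 pos [538.   19.9  55.4] yaw -172.6 down -1.0 j6 -11.7 F [ 0.4 -1.1  0.4] T [-0.17  -0.216  0.055] w 68.7
top disc z 49.1 slope [-0.001 -0.002] 767 peg angles [(np.float64(-157.2), 44)]
scene disc z 49.6 slope [ 0.002 -0.004] 1644 peg angles [(np.float64(26.2), 111)]
```

>>> {"fn": "arm_command", "kwargs": {"increments": [[[0, 0, -1.4], [0, 0, 0], 0.2], [[0, 0, -2.8], [0, 0, 0], 0.2], [[0, 0, -4.2], [0, 0, 0], 0.2], [[0, 0, -5.6], [0, 0, 0], 0.2], [[0, 0, -7], [0, 0, 0], 0.2]]}}

```text
clock: 11.6
position: [538.0, 19.9, 55.4]
ee_rot: [-0.5, 0.499, 0.503, 0.499]
contact_force: [0.1, -1.2, -0.1]
gripper_width: 68.5
```

```bash
python3 look2.py
```

```text
t 11.6 pos [538.   19.9  55.4] yaw -179.7 down -1.0 j6 -18.7 F [ 0.1 -1.2 -0.1] T [-0.162 -0.174  0.058] w 68.5
top disc z 49.5 slope [ 0.005 -0.003] 775 peg angles [(np.float64(-162.8), 45)]
scene disc z 49.5 slope [ 0.004 -0.003] 1566 peg angles [(np.float64(19.6), 111)]
```

>>> {"fn": "arm_command", "kwargs": {"increments": [[[0, 0, -1.4], [0, 0, 0], 0.2], [[0, 0, -2.8], [0, 0, 0], 0.2], [[0, 0, -4.2], [0, 0, 0], 0.2], [[0, 0, -5.6], [0, 0, 0], 0.2], [[0, 0, -7], [0, 0, 0], 0.2]]}}

```text
clock: 12.2
position: [537.6, 19.9, 55.3]
ee_rot: [-0.468, 0.529, 0.471, 0.529]
contact_force: [0.4, 0.9, 0.5]
gripper_width: 68.2
```

```bash
python3 look2.py
```

```text
t 12.2 pos [537.6  19.9  55.3] yaw 173.2 down -1.0 j6 -25.8 F [0.4 0.9 0.5] T [ 0.003 -0.045 -0.004] w 68.2
top disc z 35.0 slope [-0.005 -0.001] 730 peg angles [(np.float64(-169.1), 56)]
scene disc z 35.8 slope [ 0.001 -0.003] 1489 peg angles [(np.float64(-177.0), 18), (np.float64(10.4), 105)]
```

It dropped: disc top is z≈35.8 (home is 36), level, and the torque is gone. I'll back off the slack, then raise the tool straight up.

>>> {"fn": "arm_command", "kwargs": {"increments": [[[0, 0, 3], [0, 0, 0], 0.2], [[0, 0, 6], [0, 0, 0], 0.2], [[0, 0, 9], [0, 0, 0], 0.2], [[0, 0, 10], [0, 0, 3], 0.2], [[0, 0, 10], [0, 0, 8], 0.2]]}}

```text
clock: 12.8
position: [537.4, 19.8, 63.4]
ee_rot: [-0.512, 0.486, 0.516, 0.485]
contact_force: [-0.6, 0.5, 0.6]
gripper_width: 68.4
```

```bash
python3 look2.py
```

```text
t 12.8 pos [537.4  19.8  63.4] yaw -176.7 down -1.0 j6 -15.8 F [-0.6  0.5  0.6] T [-0.001 -0.001 -0.017] w 68.4
top disc z 35.0 slope [-0.006 -0.004] 729 peg angles [(np.float64(-169.1), 50)]
scene disc z 35.6 slope [ 0.    -0.003] 1533 peg angles [(np.float64(-176.1), 62), (np.float64(10.2), 105)]
```

>>> {"fn": "arm_command", "kwargs": {"increments": [[[0, 0, 0], [0, 0, 20], 0.2], [[0, 0, 0], [0, 0, 50], 0.2], [[0, 0, 0], [0, 0, 90], 0.2], [[0, 0, 0], [0, 0, 130], 0.2], [[0, 0, 0], [0, 0, 170], 0.2]]}}

```text
clock: 13.4
position: [537.9, 20.0, 236.1]
ee_rot: [-0.513, 0.485, 0.515, 0.486]
contact_force: [1.5, 0.7, -0.2]
gripper_width: 68.1
```

>>> {"fn": "arm_command", "kwargs": {"increments": [[[0, 0, 0], [-20, 30, 0], 0.2], [[0, 0, 0], [-40, 70, 0], 0.2], [[0, 0, 0], [-60, 110, 0], 0.2], [[0, 0, 0], [-80, 150, 0], 0.2], [[0, 0, 0], [-80, 170, 0], 0.2]]}}

```text
clock: 13.9
position: [455.9, 192.0, 236.7]
ee_rot: [-0.513, 0.484, 0.516, 0.486]
contact_force: [-0.1, -0.2, 1.2]
gripper_width: 68.3
```

```bash
python3 look2.py; python3 look.py end
```

```text
t 13.9 pos [455.9 192.  236.7] yaw -176.6 down -1.0 j6 -38.0 F [-0.1 -0.2  1.2] T [-0.071 -0.135 -0.023] w 68.3
top disc z 35.4 slope [-0.    -0.001] 2760 peg angles [(np.float64(6.8), 74), (np.float64(-170.6), 67)]
scene disc z 35.7 slope [ 0.002 -0.001] 2069 peg angles [(np.float64(-173.6), 103), (np.float64(10.5), 104)]
t 14.0 pos [457.5 192.2 236.4] yaw -176.6 down -1.0 j6 -37.9 F [0.  0.  0.2] T [-0.043 -0.007  0.014] w 68.6
top disc z 35.5 slope [-0. -0.] 2755 pegs [[606.6, 27.9, np.float64(88.1), 55], [538.2, 18.6, np.float64(103.2), 96], [467.1, 7.8, np.float64(88.6), 59]]
scene disc z 35.6 slope [-0. -0.] 2077 pegs [[473.9, 16.7, np.float64(88.6), 45], [538.7, 20.7, np.float64(104.5), 77], [614.4, 36.9, np.float64(89.3), 49]]
```

View pics/sceneend.png

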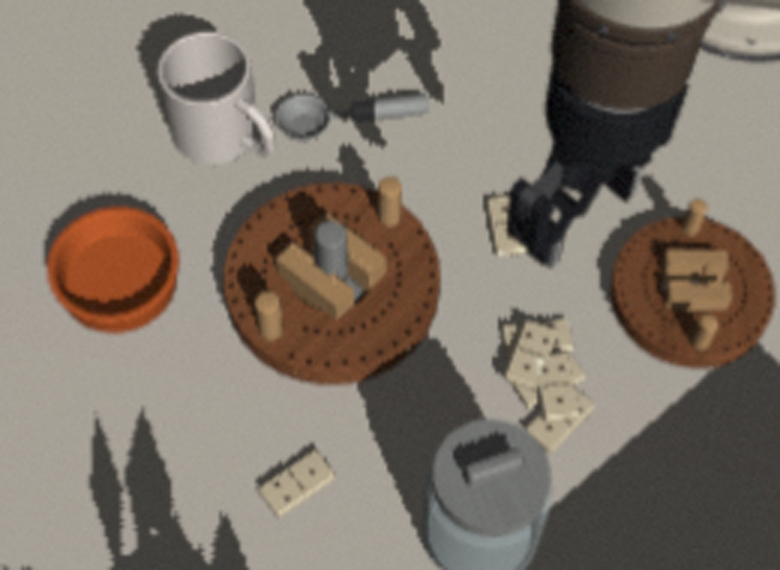

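The board sits flat and home, the bystanders are where they were, and the arm is clear. Handing in.

```bash
python3 -c "
from bench import arm; print(arm.job_done())"
```

```text
the job is handed in; nothing more can be done
None
```

The large score board (180 mm) is fully home on its stand, and I handed the job in at about 14 s. I set half-open fingers loosely around its hub and turned it clockwise about 105° until it dropped over the key. Then I eased back the slack, lifted clear and moved the arm away.

- **Seated:** the disc top went from z 49.6 to about 35.5 mm in both views (36 expected). The slope is about zero and the peg tops fell from about 103 to 88.5 mm.
- **Force:** the force readings at the end of each move never went above about 2.5 N. There was no jump in force or torque after the drop.
- **Bystanders:** in the last scene picture they look unmoved. I compared them by eye, not by measuring.
- **Disagreements:** the two cameras differed by a few mm or degrees on the pegs (up to about 12 mm at the end), which does not affect the seating check. The final reading of about 35.5 mm is 0.5 mm low, matching the offset seen before the turn.

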